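# Set the toe rest of a lasting jack under the toe

### The job

A wooden last sits sole-up on the lasting jack, ready for its cork sole to be rasped, but the jack's toe rest is still swung aside and lowered. Take it by its black ball knob, swing it in under the middle of the toe and raise it until its leather pad bears snugly against the underside of the toe and stays there by itself when you let go. Do not rock the last on the jack, and leave everything else on the bench where it lies.

Things in the scene. Friction and masses are not known exactly. Their poses are not given: they have to be found in the camera images.
- jack: Lasting jack: grey cast-iron base plate 155 x 105 x 13 mm bolted to the bench, with a round pillar (47 mm across, 106 mm high) in its middle. Origin: under the pillar, at bench height; x points to where the toe of the last points, z up. It stands elsewhere and turned otherwise each time.
- last: Child's beech shoe last, sole up with a 7 mm cork sole, 186 mm long, 68 mm wide, on the jack's stiff tilting head: pitched by up to 3 degrees, to be kept so; 15 N up under the toe rocks it. Origin: the tilting joint, on the pillar's axis, 122 mm above the bench; x to the toe, z up. Sole top at z = 91 mm, heel at x = -44, toe at x = 142 mm. The forefoot is 25 to 45 mm thick, its rounded underside rising to the tip.
- last_toe (a point): The tip of the toe at the sole's top edge; 142 mm ahead of last's origin.
- toe_rest: The toe rest's grey collar (68 mm across, 30 mm high), swivelling on the pillar; friction holds it (about 3 N at the knob). Origin: on the pillar's axis, 77 mm above the bench; x points along the toe rest's arm, z up. With this x along jack's x the arm is under the middle of the toe. It starts 23 to 45 degrees clockwise (from above) from there.
- rest_lift (a joint): Angle (rad) by which the toe rest's arm is raised about its level hinge; 0 level, positive up, range -0.45 to 0.55, starts at -0.38 to -0.22. Friction holds it: about 7 N at the knob to raise it, more once the pad meets the toe, somewhere between 0.0 and 0.4. The pad gives 1 mm per 6 N; pressed on with 4 to 10 N it stays seated when the knob is let go.
- lift_hinge (a point): The level hinge of the toe rest's arm: 50 mm out from the pillar's axis along toe_rest's x, 85 mm above the bench; the hinge line is level and square to the arm. 75 mm out from it the arm carries an upright screw topped by a round leather pad (24 mm across, 46 mm long crosswise). How far the screw is turned out (16 mm range) differs each time and is not told: the meeting must be felt.
- rest_knob (a point): Centre of the black ball knob, 32 mm across, on the end of the toe rest's bent handle: 180 mm out from the lift hinge and 42 mm above the arm's line, so about 235 mm from the pillar's axis; 55 to 90 mm above the bench at the start. Free all round; a ball, so it can turn in the fingers.
- glue_jar: White glue jar with black lid, 84 mm across, 95 mm high, origin under its centre. Bystander.
- nail_tin: Brown tin of nails, 82 mm across, 75 mm high, origin under its centre. Bystander.
- hammer: Shoemaker's hammer lying flat, handle along its x, 250 mm long. Bystander.
- pincers: Lasting pincers lying flat along their x, 220 mm long. Bystander.
- rasp: Flat rasp with wooden handle, lying along its x, 285 mm long. Bystander.
- glue_brush: Wooden glue brush lying along its x, 190 mm long. Bystander.

How it is judged (in metres and radians):
At the end, for the whole second after the job is handed in: The toe rest's arm lies under the middle of the toe (within 8 degrees of the jack's line), its pad bears on the last with more than 1.5 N by itself and is still, and the tip of the last is within 1.5 mm of where it was (contact force between toe_rest and last above 1.5 N and angle between the x axis of toe_rest and the x axis of jack, either way round below 0.14 rad and velocity of joint rest_lift between -0.02 and 0.02 rad/s and distance of last_toe from where it was at the start of the episode below 0.0015 m); the robot touches nothing.
It fails at once if the last is rocked: its toe moves by more than 3 mm (distance of last_toe from where it was at the start of the episode above 0.003 m).
It fails at once if a bystander is moved by more than 20 mm (distance of any of glue_jar, nail_tin, hammer, pincers, rasp, glue_brush from where it was at the start of the episode above 0.02 m).
It also fails if it takes over 67 s, if anything falls off the work surface, if the arm or the gripper's body presses on something with over 40 N, if the wrist force passes 120 N, or if a joint passes its speed limit or range.

### The arm

A 6-joint arm with a two-finger parallel gripper is mounted at the origin on the work surface. World frame = base frame: x ahead of the robot, y to its left, z up, the work surface at z = 0. Lengths are in mm, angles in degrees, forces in N, time in s.
With the tool pointing down it reaches from about 325 to 925 mm from the base axis. Payload 3.1 kg.
Tool frame: the origin (TCP) lies at the very end of the fingers, on their centre line; the grasp point (between the pads) lies grasp_offset behind it (grasp_offset is the distance from the TCP to the grasp point, in mm); z points along the fingers, x is the direction in which the jaws open and shut, and the axes are right-handed (so a half turn about z gives the same grasp; the last joint's range is limited). The gripper opens to 85 mm and grips with 20 to 120 N. Pads are 22 mm wide; open, the fingers measure 114 mm over their backs; the gripper's body (76 mm by 85 mm) begins 54 mm behind the grasp point. The pads swing forward as they close: fully open they stand 13 mm farther back than shut.
Start: joints at [61.582, 12.427, 92.441, -0, 75.132, -6.429], TCP at [234.012, 579.55, 231.3] pointing down, gripper open.
Joint ranges: [-157.48, 157.48], [-44.54, 120.13], [17.64, 146.25], [-64.5, 244.5], [7.68, 150.69], [-147.95, 147.95]. Speed limits (degrees/s): [159.86, 159.86, 180, 180, 180, 180].

### API

Orientations are given as [roll, pitch, yaw] about the fixed x, y, z axes, in that order (R = Rz(yaw) Ry(pitch) Rx(roll)).
In Python, from station import * gives the robot as it stands. Calls block until the motion is done:
- goto(position, orientation): joint-space move of the TCP to a pose.
- move_l(position, attitude=None, speed=150): straight line of the TCP; attitude=None keeps the orientation; speed is the mean speed in mm/s.
- move_j(angles): joint-space move.
- grip(opening, squeeze=None): finger opening in mm; squeeze is the grip in N (None keeps the last); returns when the fingers have stopped.
- wait(seconds).
- solve_ik(position, orientation): joint angles nearest the present ones, or None.
- get_obs(): the state.
- get_image(name): name is "side" or "top" or "wrist"; returns the picture (400x640x3 uint8, red, green, blue); there is no depth.
- get_calibration(name): a dict with "fx", "fy", "cx", "cy" (pixels), "D" ([k1, k2, p1, p2, k3] as OpenCV has them; the pictures are not rectified), "R" (3x3) and "t" (3): a world point X has camera coordinates R X + t; the wrist camera has in their place "mount" (4x4, takes a point from camera to tool coordinates, whose origin is the TCP and whose axes are the tool frame's). Camera axes: x right, y down, z forward; pixel columns grow to the right and rows downward; lengths in mm; the calibration is good to about 2 mm. A picture is of the moment at which its call begins: read the wrist's pose just before it. get_calibration takes no time and is no camera call.
A pose or a line that the arm cannot do raises Unreachable and nothing moves.
- sign_off(): hands the job in, once; it reports no verdict.
Trained networks look in the newest picture that a camera, given by its name, has taken for a name from the list of things; names that differ only in an ending like _2 or _b are one class to them, and where a whole thing is asked for, a point or a joint stands for the part that bears it (a point fixed in the world has none). Each returns a list of dicts, best first, with "score" (0 to 1); they miss things now and then, are a little off and sometimes report something else, mostly with a low value. They report only what shows in the picture. A call takes as long as a camera call.
- spot_in(name, camera): "extent" ([centre column, centre row, width, height] in pixels, round what is visible of it).
- regions_of(name, camera): "region" (400x640 bool, what is visible of it) and "extent" ([centre column, centre row, width, height] in pixels, round what is visible of it).
The state is a dict: "t": time; "joint_pos": joint angles; "qvel": joint speeds; "effort": joint torques, N m; "tcp_pos": TCP position; "ee_rot": TCP orientation; "wrist_force": force on the tool from outside, world axes, zero at the start; "moment": the same for the moment, N m; "grip_width": finger opening in mm.
Only numpy, scipy, OpenCV 4.12 (cv2) and the standard library are available. Lean on these libraries where they do the work, as an engineer would, in place of code of your own. Each camera call takes 0.05 s, during which the arm holds its last target.

## Working session

There is one attempt and no reset: what is moved stays moved. The work goes in short steps, each a Python script; the robot and the scene stay as the last script left them, time stands still between calls to the robot, and variables do not carry over. Pictures are saved under pics/ and viewed, and the job is handed in when it is done.

```bash
ls; mkdir -p pics; python3 - <<'E'
from station import *
import cv2
o=get_obs();print(o)
for c in ["side","top","wrist"]:
    im=get_image(c);cv2.imwrite(f"pics/{c}0.png",im[:,:,::-1]);print(c,get_calibration(c))
    for n in ["rest_knob","jack","last","toe_rest"]:
        print(n,[(round(r['score'],2),[round(float(v),1) for v in r['extent']]) for r in spot_in(n,c)[:2]])
E
```

```text
pics
{'t': 0.0, 'joint_pos': array([ 6.15825167e+01,  1.24768229e+01,  9.25277685e+01,  3.99604084e-04,
        7.51325860e+01, -6.42837384e+00]), 'qvel': array([ 0.02579431,  0.10988805, -0.00834438,  0.07229345,  0.06410896,
       -0.06068237]), 'effort': array([ 1.80271905e-03, -3.96838474e+01, -3.03856659e+01,  9.57683528e-05,
        9.58021497e-03, -8.02671423e-06]), 'tcp_pos': array([233.60643508, 578.82745819, 229.97404271]), 'ee_rot': array([-1.79984258e+02,  1.36271703e-01,  6.80108063e+01]), 'wrist_force': array([-0.42884553, -0.4078928 ,  1.02283167]), 'moment': array([-0.01045953,  0.00284943,  0.00829875]), 'grip_width': 85.26634488916889}
side {'fx': 368.75644750949095, 'fy': 368.75644750949095, 'cx': 327.8598930915952, 'cy': 196.84101941032463, 'D': array([0.01789676, 0.        , 0.        , 0.        , 0.        ]), 'R': array([[ 0.86054292, -0.50937596,  0.00141833],
       [-0.3147945 , -0.53400075, -0.78469588],
       [ 0.4004626 ,  0.674818  , -0.61987931]]), 't': array([-536.80828076,  263.54295437, 1063.53542478])}
rest_knob []
jack [(0.61, [326.1, 225.8, 63.
[... 639 characters left out ...]
5])]
last [(0.68, [343.5, 210.6, 61.4, 34.9])]
toe_rest [(0.65, [325.6, 200.7, 90.2, 39.3])]
wrist {'fx': 306.4911439840645, 'fy': 306.4911439840645, 'cx': 319.8268020364984, 'cy': 202.76069750942236, 'D': array([-0.0108802,  0.       ,  0.       ,  0.       ,  0.       ]), 'mount': array([[ 9.99999627e-01,  5.02653053e-04,  7.02526922e-04,
        -8.64617217e-01],
       [-6.91337093e-04,  9.53313102e-01,  3.01982866e-01,
        -7.73465486e+01],
       [-5.17935510e-04, -3.01983239e-01,  9.53313094e-01,
        -1.43308365e+02],
       [ 0.00000000e+00,  0.00000000e+00,  0.00000000e+00,
         1.00000000e+00]])}
rest_knob []
jack []
last []
toe_rest [(0.35, [162.9, 298.6, 25.2, 18.3])]
```

```bash
python3 - <<'E'
import cv2
a=cv2.imread("pics/top0.png")[120:300,180:460];cv2.imwrite("pics/topc.png",cv2.resize(a,(784,504),interpolation=cv2.INTER_CUBIC))
a=cv2.imread("pics/side0.png")[120:320,200:460];cv2.imwrite("pics/sidec.png",cv2.resize(a,(780,600),interpolation=cv2.INTER_CUBIC))
E
```

```text
(no output)
```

View pics/topc.png

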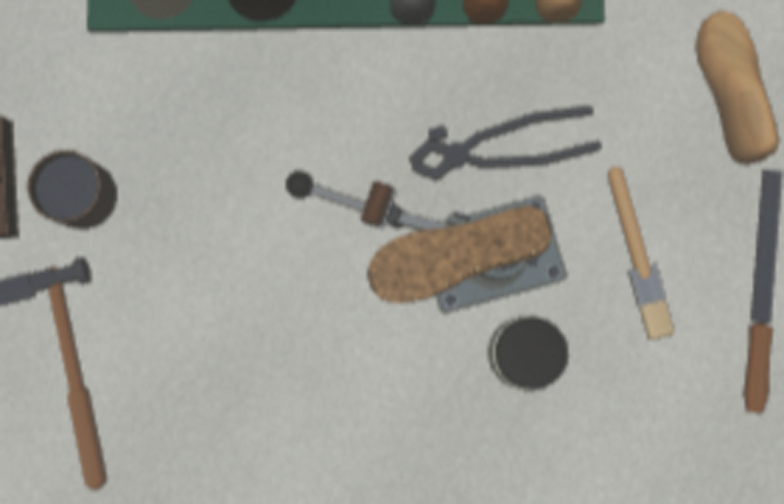

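View pics/sidec.png

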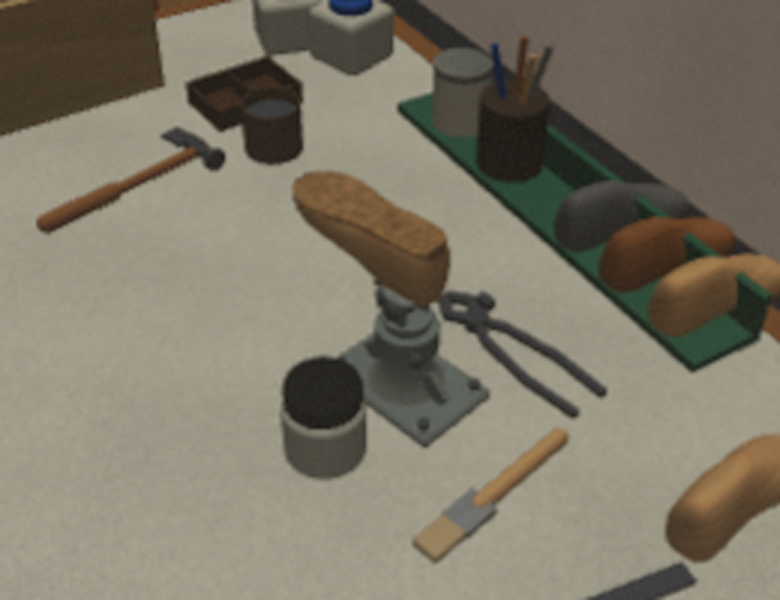

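View pics/wrist0.png

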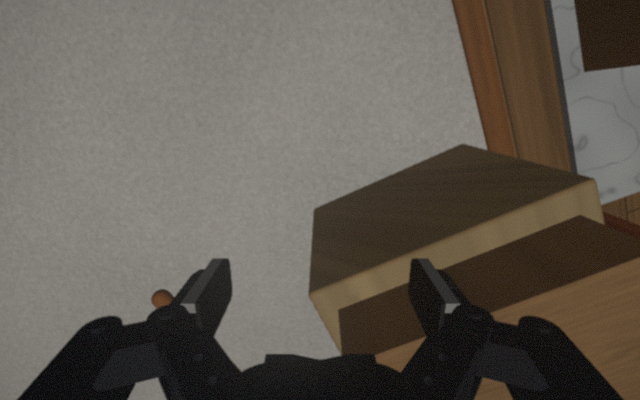

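View pics/top0.png

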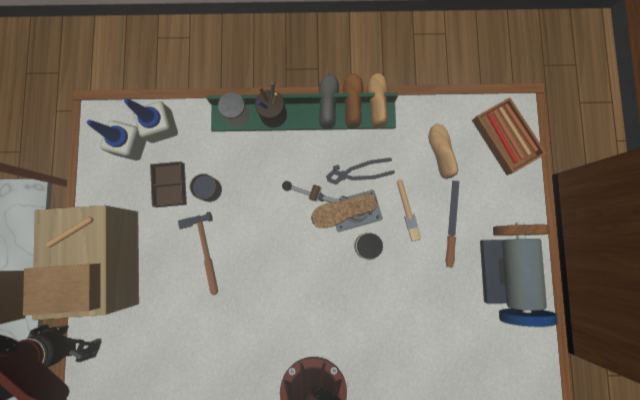

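```bash
cat > h.py <<'E'
from station import *
import numpy as np, cv2
from scipy.spatial.transform import Rotation as Ro
def cam(c,obs=None):
    k=get_calibration(c);K=np.array([[k['fx'],0,k['cx']],[0,k['fy'],k['cy']],[0,0,1]])
    if c=='wrist':
        T=np.eye(4);T[:3,:3]=Ro.from_euler('xyz',obs['ee_rot'],degrees=True).as_matrix();T[:3,3]=obs['tcp_pos']
        M=np.linalg.inv(T@k['mount']);return K,k['D'],M[:3,:3],M[:3,3]
    return K,k['D'],k['R'],k['t']
def ray(c,px,obs=None):
    K,D,R,t=cam(c,obs)
    p=cv2.undistortPoints(np.array([[px]],float),K,D)[0,0]
    d=R.T@np.array([p[0],p[1],1]);return -R.T@t,d/np.linalg.norm(d)
def atz(c,px,z,obs=None):
    o,d=ray(c,px,obs);return o+d*(z-o[2])/d[2]
def proj(c,X,obs=None):
    K,D,R,t=cam(c,obs);return cv2.projectPoints(np.atleast_2d(np.array(X,float)),cv2.Rodrigues(R)[0],t,K,D)[0][:,0]
E
python3 - <<'E'
from h import *
f=lambda x,y:(180+x/2.8,120+y/2.8)
for z in(55,72,90):print('knob',atz('top',f(299,184),z).round(1))
for p in [(541,197),(566,275),(445,312)]:print('corner',atz('top',f(*p),13).round(1))
print('toe',atz('top',f(369,270),213).round(1),'heel',atz('top',f(551,225),213).round(1))
print('pincers', atz('top',f(412,160),10),'jar',atz('top',f(530,352),95))
E
```

```text
knob [642.3  74.1  55. ]
knob [639.6  72.5  72. ]
knob [636.7  70.9  90. ]
corner [ 628.5 -206.1   13. ]
corner [ 536.2 -232.1   13. ]
corner [495.9 -90.2  13. ]
toe [530.7  -8.2 213. ] heel [ 571.7 -187.5  213. ]
pincers [675.86967531 -55.51582191  10.        ] jar [ 448.14533199 -177.18351352   95.        ]
```

```bash
python3 - <<'E'
from h import *
goto([600,10,380],[180,0,-10]); wait(0.3)
o=get_obs();im=get_image('wrist');cv2.imwrite('pics/w1.png',im[:,:,::-1]);np.save('w1.npy',[o['tcp_pos'],o['ee_rot']])
print(o['t'],o['tcp_pos'],o['ee_rot'],o['wrist_force'])
for n in ["rest_knob","jack","last","toe_rest"]:
  print(n,[(round(r['score'],2),[round(float(v),1) for v in r['extent']]) for r in spot_in(n,'wrist')[:2]])
s=get_image('side');cv2.imwrite('pics/s1.png',s[:,:,::-1])
E
```

```text
3.5083 [599.97432392  10.42877055 379.91571043] [-1.79998204e+02  7.53904528e-03 -9.95894348e+00] [-0.1944387  -0.6200684  -0.63446807]
rest_knob [(0.96, [334.0, 171.3, 38.0, 137.6])]
jack [(0.92, [296.4, 221.4, 119.0, 242.2])]
last [(0.92, [287.5, 274.5, 103.4, 138.8])]
toe_rest [(0.56, [326.0, 186.8, 48.6, 169.3])]
```

View pics/w1.png

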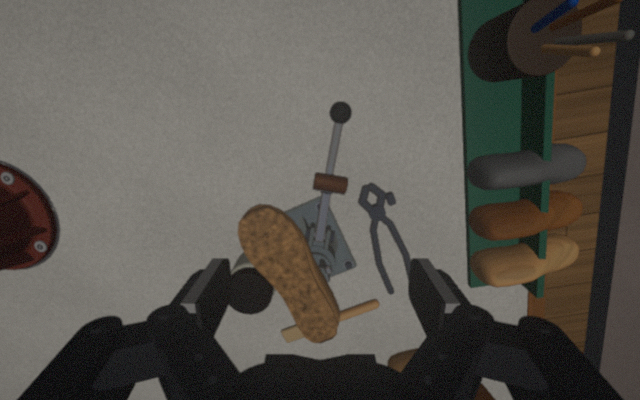

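```bash
python3 - <<'E'
from h import *
a=np.load('w1.npy');o={'tcp_pos':a[0],'ee_rot':a[1]}
for z in(55,72,90):print('knob',atz('wrist',(340,112),z,o).round(1))
for p in [(322,197),(356,263)]:print('corner',atz('wrist',p,13,o).round(1))
print('toe',atz('wrist',(251,208),213,o),'heel',atz('wrist',(326,342),213,o))
im=cv2.imread('pics/w1.png')[80:360,200:400];cv2.imwrite('pics/w1c.png',cv2.resize(im,None,fx=2.1,fy=2.1,interpolation=cv2.INTER_CUBIC))
E
```

```text
knob [640.7  72.4  55. ]
knob [639.7  72.9  72. ]
knob [638.6  73.4  90. ]
corner [590.8 -63.4  13. ]
corner [ 631.4 -200.6   13. ]
toe [522.66649298  -3.96445949 213.        ] heel [ 572.36669753 -190.90512387  213.        ]
```

View pics/w1c.png

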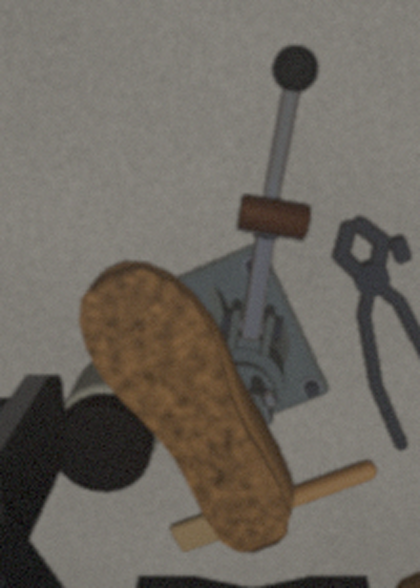

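```bash
python3 - <<'E'
from h import *
import station
print([n for n in dir(station) if not n.startswith('_')], getattr(station,'grasp_offset',None))
goto([639.7,72.7,190],[180,0,-19.2]); wait(0.3)
o=get_obs();im=get_image('wrist');cv2.imwrite('pics/w2.png',im[:,:,::-1]);np.save('w2.npy',[o['tcp_pos'],o['ee_rot']])
print(o['t'],o['tcp_pos'],o['ee_rot'],o['wrist_force'],o['joint_pos'])
for n in ["rest_knob"]:
  print(n,[(round(r['score'],2),[round(float(v),1) for v in r['extent']]) for r in spot_in(n,'wrist')[:2]])
for z in (55,72,90):print(proj('wrist',[639.7,72.7,z],o))
E
```

```text
['Unreachable', 'get_calibration', 'get_image', 'get_obs', 'goto', 'grasp_offset', 'grip', 'move_j', 'move_l', 'regions_of', 'sign_off', 'solve_ik', 'spot_in', 'wait'] 18.700000000000003
4.9417 [640.77927465  72.24405099 192.14942022] [-179.93720426   -0.1920301   -19.23048697] [-0.07279432  0.17539121 -0.35632454] [ 2.02833614e-01  1.65828465e+01  9.17104854e+01 -4.92634012e-03
  7.15046854e+01  1.94347699e+01]
rest_knob [(0.57, [320.4, 267.5, 57.7, 185.6])]
[[318.17324934 190.49496439]]
[[318.14690123 195.47144431]]
[[318.11539184 201.42520375]]
```

View pics/w2.png

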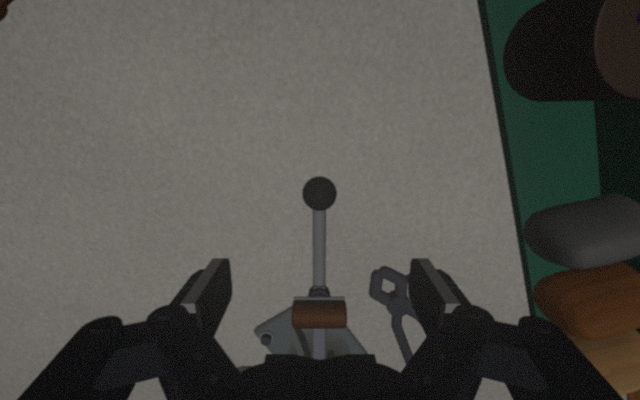

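```bash
python3 - <<'E'
from h import *
R=[ray('top',(180+299/2.8,120+184/2.8))]
for n,p in(('w1',(340,112)),('w2',(319.5,194))):
    a=np.load(n+'.npy');R.append(ray('wrist',p,{'tcp_pos':a[0],'ee_rot':a[1]}))
for idx in ([0,1,2],[1,2],[0,2]):
    A=sum(np.eye(3)-np.outer(R[i][1],R[i][1]) for i in idx);b=sum((np.eye(3)-np.outer(R[i][1],R[i][1]))@R[i][0] for i in idx)
    print(idx,np.linalg.solve(A,b))
im=cv2.imread('pics/w2.png')
g=cv2.cvtColor(im,cv2.COLOR_BGR2GRAY)[165:225,290:350];m=(g<45).astype(np.uint8);m=cv2.morphologyEx(m,cv2.MORPH_OPEN,np.ones((7,7)))
n,l,s,c=cv2.connectedComponentsWithStats(m);print(s,c+[290,165])
E
```

```text
[0, 1, 2] [640.4160821   72.68440573  67.6936532 ]
[1, 2] [640.46507134  72.44738422  66.86033361]
[0, 2] [640.59860493  72.68773832  67.78262125]
[[   0    0   60   60 2868]
 [  14   13   31   32  732]] [[319.68444909 194.58437936]
 [318.7773224  194.16939891]]
```

```bash
python3 - <<'E'
from h import *
move_l([640.4,72.6,110],[180,0,-19.2],speed=150)
o=get_obs();print(o['tcp_pos'],o['wrist_force'])
move_l([640.4,72.6,46.5],speed=80)
grip(26,40);wait(0.2)
o=get_obs();im=get_image('wrist');cv2.imwrite('pics/w3.png',im[:,:,::-1])
print(o['t'],o['tcp_pos'],o['ee_rot'],o['wrist_force'],o['grip_width'])
E
```

```text
[640.93898686  72.62272757 110.51327073] [ 0.73912871 -0.63555023  0.11746413]
7.425 [640.66488503  72.56442524  46.89094795] [-1.79995058e+02 -3.08731883e-02 -1.91961276e+01] [-0.68780471  0.58961213  2.44103777] 29.782219927111402
```

View pics/w3.png

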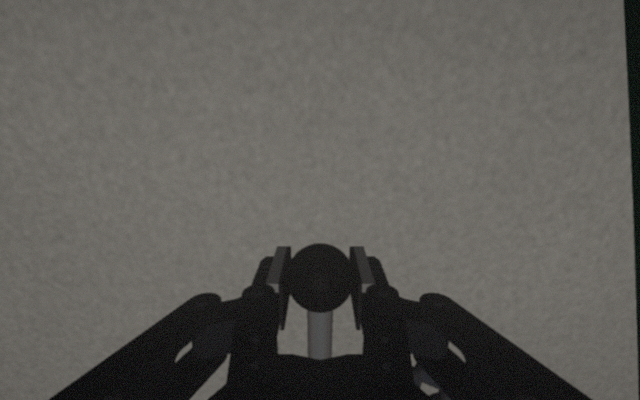

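```bash
python3 - <<'E'
from h import *
C=np.array([563.2,-147.1]);p0=np.array([640.4,72.6]);r0=np.linalg.norm(p0-C);a0=np.degrees(np.arctan2(*(p0-C)[::-1]));print(r0,a0)
a=a0
while a<105.5:
    a=min(a+5,105.7);p=C+r0*np.array([np.cos(np.radians(a)),np.sin(np.radians(a))])
    move_l([p[0],p[1],46.5],[180,0,a-90],speed=60)
    o=get_obs();f=o['wrist_force'];u=np.array([np.cos(np.radians(a)),np.sin(np.radians(a))])
    print(round(a,1),o['t'],'rad %.1f tan %.1f z %.1f'%(f[:2]@u,f[1]*u[0]-f[0]*u[1],f[2]),o['grip_width'],(o['tcp_pos'][:2]-p).round(1))
    if np.linalg.norm(f)>20:break
for c in('top','wrist','side'):cv2.imwrite(f'pics/{c}4.png',get_image(c)[:,:,::-1])
im=cv2.imread('pics/top4.png')[140:260,240:420];cv2.imwrite('pics/top4c.png',cv2.resize(im,None,fx=4,fy=4,interpolation=cv2.INTER_CUBIC))
E
```

```text
232.8689116219681 70.63912367441779
75.6 7.9667 rad -0.6 tan 0.2 z 4.4 29.849601914996843 [-0.1  0.1]
80.6 8.4583 rad 0.8 tan 0.3 z 3.8 29.670098395429935 [-0.1  0.1]
85.6 8.95 rad 1.0 tan 0.2 z 4.6 29.67860323071654 [-0.2  0.1]
90.6 9.4417 rad 0.4 tan -0.5 z 4.4 29.5737648701049 [-0.3  0.1]
95.6 9.9333 rad 0.6 tan -0.5 z 5.5 29.812043745246655 [-0.4  0. ]
100.6 10.425 rad 0.9 tan -0.1 z 4.7 29.86853374631887 [-0.5  0. ]
105.6 10.9167 rad 1.9 tan -0.1 z 3.9 29.62841914981467 [-0.4 -0. ]
```

View pics/top4c.png

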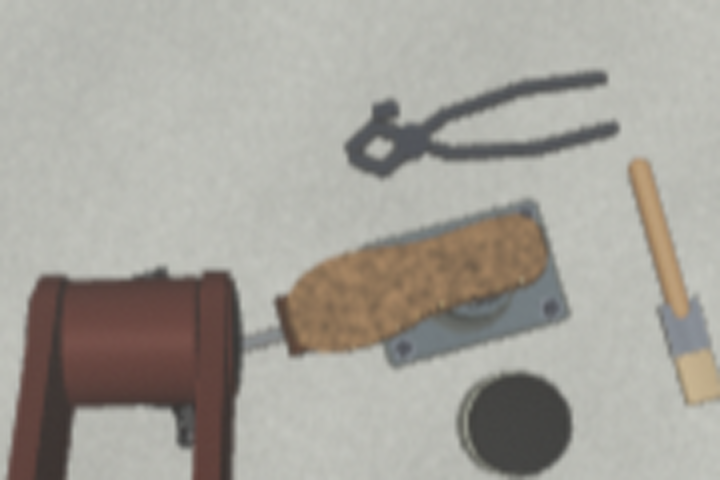

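View pics/wrist4.png

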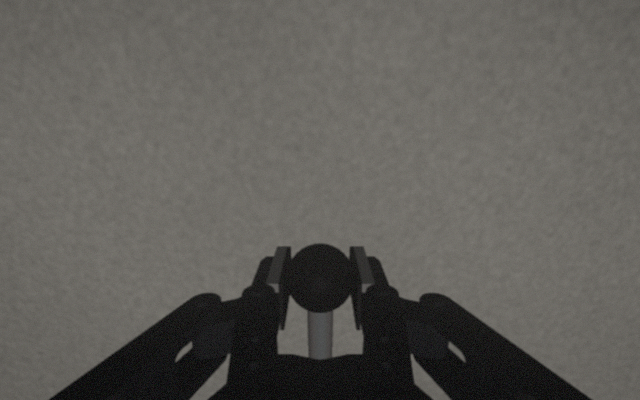

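```bash
cat > lift.py <<'E'
from h import *
C=np.array([563.2,-147.1]);A=105.64;u=np.array([np.cos(np.radians(A)),np.sin(np.radians(A))]);l0=-0.326
kn=lambda l:np.array([50+180*np.cos(l)-42*np.sin(l),85+180*np.sin(l)+42*np.cos(l)])
d=np.array([232.87,46.5])-kn(l0)
def go(l,speed=40):
    k=kn(l)+d;p=C+k[0]*u;move_l([p[0],p[1],k[1]],[180,0,A-90],speed=speed)
def meas(l,n=10):
    F=[];
    for i in range(n):
        wait(0.012);F.append(get_obs()['wrist_force'])
    F=np.array(F);f=F.mean(0);fr=f[:2]@u;k=kn(l)-[50,85]
    # tool force from outside = -force on knob; lifting force T>0
    T=-(k[0]*f[2]-k[1]*fr)/np.hypot(*k)
    o=get_obs();real=(o['tcp_pos'][2]-d[1])
    print('l %.4f t %.2f T %.2f rad %.2f z %.2f tan %.2f sd %.2f kz %.2f cmd %.2f w %.2f'%(l,o['t'],T,fr,f[2],f[1]*u[0]-f[0]*u[1],F[:,2].std(),real,kn(l)[1],o['grip_width']),flush=True)
    return T
E
python3 - <<'E'
from lift import *
T=[meas(l0)]
l=l0
while l<-0.04:
    l+=0.025;go(l,60);t=meas(l,6)
    if len(T)>4 and t>np.median(T[-3:])+2.0:break
    T.append(t)
E
```

```text
l -0.3260 t 11.15 T -4.82 rad 1.04 z 4.75 tan 0.45 sd 0.29 kz 66.92 cmd 67.14 w 29.36
l -0.3010 t 11.45 T 5.08 rad -0.19 z -5.08 tan -2.24 sd 0.48 kz 70.72 cmd 71.75 w 30.29
l -0.2760 t 11.75 T 7.43 rad -0.07 z -7.43 tan -0.33 sd 0.41 kz 75.58 cmd 76.36 w 29.36
l -0.2510 t 12.05 T 6.82 rad 1.06 z -6.84 tan 1.93 sd 0.47 kz 80.62 cmd 80.98 w 30.01
l -0.2260 t 12.35 T 6.37 rad 3.19 z -6.36 tan 2.38 sd 0.40 kz 85.51 cmd 85.60 w 30.11
l -0.2010 t 12.65 T 6.29 rad 4.89 z -6.15 tan 2.57 sd 0.57 kz 90.22 cmd 90.22 w 29.68
l -0.1760 t 12.95 T 5.96 rad 4.13 z -5.75 tan 3.67 sd 0.42 kz 95.00 cmd 94.83 w 29.38
l -0.1510 t 13.25 T 5.71 rad 1.24 z -5.63 tan 3.60 sd 0.34 kz 99.78 cmd 99.45 w 29.65
l -0.1260 t 13.55 T 6.16 rad -1.75 z -6.37 tan 3.72 sd 0.53 kz 104.52 cmd 104.05 w 30.03
l -0.1010 t 13.85 T 6.16 rad -2.94 z -6.59 tan 2.84 sd 0.20 kz 109.12 cmd 108.64 w 29.62
l -0.0760 t 14.15 T 5.77 rad -5.11 z -6.62 tan 2.22 sd 0.12 kz 113.77 cmd 113.21 w 29.40
l -0.0510 t 14.45 T 6.20 rad -5.24 z -7.25 tan 1.38 sd 0.43 kz 118.40 cmd 117.77 w 29.65
l -0.0260 t 14.75 T 5.31 rad -4.62 z -6.37 tan 1.45 sd 0.56 kz 122.85 cmd 122.31 w 29.51
```

```bash
python3 - <<'E'
from lift import *
l=-0.026;T=[]
while l<0.42:
    l+=0.008;go(l,25);t=meas(l,8)
    if len(T)>2 and t>np.median(T[-6:])+1.5:break
    T.append(t)
E
```

```text
l -0.0180 t 15.07 T 7.19 rad -3.77 z -8.16 tan -0.44 sd 0.54 kz 123.89 cmd 123.75 w 29.47
l -0.0100 t 15.38 T 8.32 rad -3.49 z -9.30 tan -0.89 sd 0.56 kz 125.28 cmd 125.20 w 30.02
l -0.0020 t 15.70 T 8.07 rad -3.04 z -8.98 tan -1.82 sd 0.40 kz 126.79 cmd 126.64 w 29.93
l 0.0060 t 16.02 T 7.61 rad -2.86 z -8.51 tan -1.83 sd 0.39 kz 128.27 cmd 128.08 w 29.86
l 0.0140 t 16.33 T 7.55 rad -2.40 z -8.37 tan -1.85 sd 0.52 kz 129.63 cmd 129.52 w 29.55
l 0.0220 t 16.65 T 7.76 rad -1.56 z -8.41 tan -2.24 sd 0.40 kz 131.03 cmd 130.95 w 29.78
l 0.0300 t 16.97 T 7.91 rad -0.67 z -8.36 tan -1.92 sd 0.31 kz 132.37 cmd 132.38 w 29.42
l 0.0380 t 17.28 T 8.21 rad 0.21 z -8.45 tan -1.22 sd 0.72 kz 133.80 cmd 133.81 w 29.62
l 0.0460 t 17.60 T 7.88 rad 0.93 z -7.93 tan -1.53 sd 0.21 kz 135.23 cmd 135.23 w 29.69
l 0.0540 t 17.92 T 8.18 rad 1.67 z -8.03 tan -0.92 sd 0.31 kz 136.66 cmd 136.65 w 29.40
l 0.0620 t 18.23 T 8.15 rad 1.75 z -7.98 tan -0.53 sd 0.48 kz 138.06 cmd 138.07 w 29.83
l 0.0700 t 18.55 T 8.08 rad 1.15 z -8.10 tan -0.16 sd 0.35 kz 139.50 cmd 139.49 w 29.34
l 0.0780 t 18.87 T 8.02 rad 1.44 z
[... 1467 characters left out ...]
140 t 24.25 T 8.21 rad 4.41 z -6.99 tan 3.00 sd 0.23 kz 164.35 cmd 164.27 w 29.57
l 0.2220 t 24.57 T 8.12 rad 3.57 z -7.29 tan 1.60 sd 0.45 kz 165.86 cmd 165.60 w 29.60
l 0.2300 t 24.88 T 7.39 rad 1.51 z -7.50 tan 1.08 sd 0.35 kz 167.18 cmd 166.93 w 29.38
l 0.2380 t 25.20 T 7.76 rad 1.19 z -8.09 tan 0.39 sd 0.37 kz 168.49 cmd 168.25 w 29.33
l 0.2460 t 25.52 T 7.55 rad 0.39 z -8.29 tan -0.13 sd 0.44 kz 169.77 cmd 169.57 w 29.38
l 0.2540 t 25.83 T 7.94 rad -1.07 z -9.53 tan -0.95 sd 0.39 kz 170.97 cmd 170.88 w 29.98
l 0.2620 t 26.15 T 9.29 rad -2.23 z -11.73 tan -2.12 sd 0.25 kz 172.08 cmd 172.19 w 29.51
l 0.2700 t 26.47 T 11.73 rad -2.09 z -14.50 tan -3.36 sd 0.44 kz 173.21 cmd 173.49 w 29.62
```

```bash
python3 - <<'E'
from lift import *
T=meas(.270,15)
l=.270
for i in range(10):
    if T<4:break
    l-=.0015;go(l,20);T=meas(l,8)
grip(60);wait(.3);o=get_obs();print(o['tcp_pos'],o['wrist_force'],o['t'],o['grip_width'])
for c in('top','wrist','side'):cv2.imwrite(f'pics/{c}5.png',get_image(c)[:,:,::-1])
E
```

```text
l 0.2700 t 26.59 T 12.22 rad -2.38 z -15.21 tan -3.63 sd 0.56 kz 173.26 cmd 173.49 w 29.33
l 0.2685 t 26.91 T 11.54 rad -3.45 z -15.00 tan -3.88 sd 0.66 kz 173.20 cmd 173.25 w 29.53
l 0.2670 t 27.23 T 10.52 rad -4.01 z -14.13 tan -3.18 sd 0.44 kz 173.16 cmd 173.00 w 29.36
l 0.2655 t 27.54 T 10.09 rad -4.05 z -13.65 tan -2.91 sd 0.41 kz 173.07 cmd 172.76 w 29.45
l 0.2640 t 27.86 T 9.28 rad -4.29 z -12.85 tan -2.37 sd 0.52 kz 173.01 cmd 172.51 w 29.33
l 0.2625 t 28.18 T 8.22 rad -4.59 z -11.78 tan -2.00 sd 0.36 kz 172.97 cmd 172.27 w 29.58
l 0.2610 t 28.49 T 7.48 rad -4.92 z -11.10 tan -1.86 sd 0.50 kz 172.90 cmd 172.03 w 29.84
l 0.2595 t 28.81 T 6.87 rad -5.08 z -10.48 tan -0.96 sd 0.75 kz 172.82 cmd 171.78 w 29.54
l 0.2580 t 29.12 T 6.20 rad -4.88 z -9.60 tan -0.91 sd 0.38 kz 172.75 cmd 171.54 w 29.44
l 0.2565 t 29.44 T 5.11 rad -5.22 z -8.54 tan -0.33 sd 0.40 kz 172.68 cmd 171.29 w 29.53
l 0.2550 t 29.76 T 4.62 rad -5.62 z -8.18 tan -0.04 sd 0.43 kz 172.63 cmd 171.05 w 29.98
[505.87260437  57.59827648 150.41063584] [-0.68033405  1.53809035  0.10586622] 30.4583 60.13944642986269
```

View pics/wrist5.png

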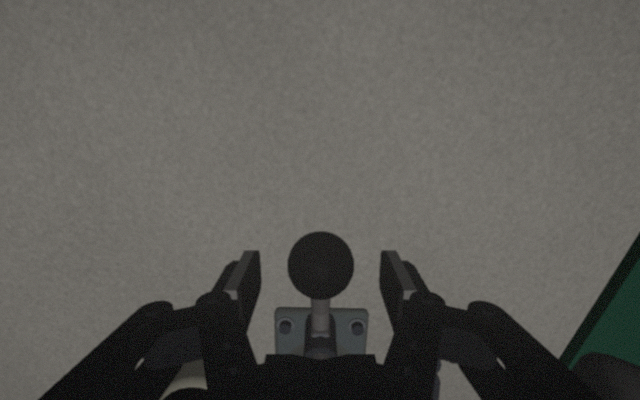

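```bash
python3 - <<'E'
from lift import *
o=get_obs();p=o['tcp_pos']
move_l([p[0],p[1],p[2]+120],speed=120)
o=get_obs();q=C+300*u
goto([q[0],q[1],300],[180,0,A-90]);wait(.3)
o=get_obs();im=get_image('wrist');cv2.imwrite('pics/w6.png',im[:,:,::-1]);print(o['t'],o['tcp_pos'])
for l in (.2,.255,.265,.275):
    k=kn(l);X=np.r_[C+k[0]*u,k[1]];print(l,proj('wrist',X,o))
print('toe tip',proj('wrist',np.r_[C+142*u,213],o))
cv2.imwrite('pics/side6.png',get_image('side')[:,:,::-1]);cv2.imwrite('pics/top6.png',get_image('top')[:,:,::-1])
def crop(n,a,b,c,d):
    return cv2.resize(cv2.imread(n)[a:b,c:d],None,fx=3,fy=3,interpolation=cv2.INTER_CUBIC)
cv2.imwrite('pics/cmp.png',np.hstack([crop(f'pics/side{i}.png',160,290,280,400) for i in(0,6)]))
cv2.imwrite('pics/cmpt.png',np.vstack([crop(f'pics/top{i}.png',165,250,270,400) for i in(0,6)]))
E
```

```text
32.5167 [482.23599388 140.89129049 299.15998094]
0.2 [[320.84846258 266.71572814]]
0.255 [[320.86818807 275.22713017]]
0.265 [[320.87179741 276.85080046]]
0.275 [[320.87541188 278.49771907]]
toe tip [[320.95334477 365.11143275]]
```

View pics/w6.png

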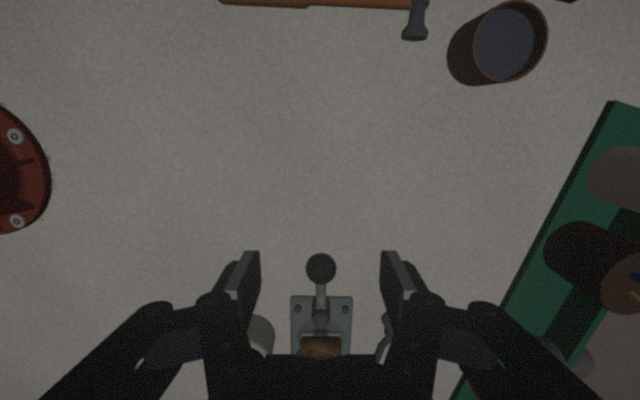

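View pics/cmp.png

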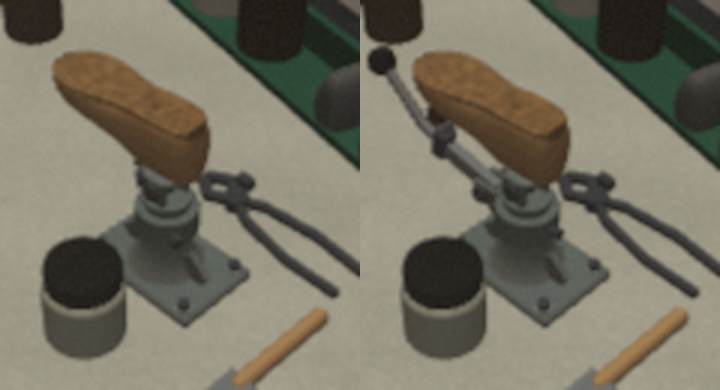

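View pics/cmpt.png

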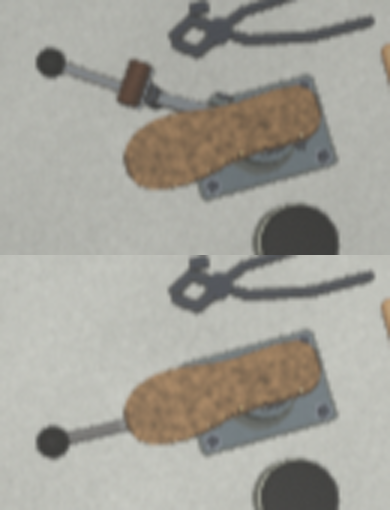

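```bash
python3 - <<'E'
from lift import *
o=get_obs()
px={'side':(280+21.5/3,160+61/3),'top':(270+52.5/3,165+(441-255)/3),'wrist':(320.8,268)}
R={c:ray(c,p,o) for c,p in px.items()}
for idx in (['side','top','wrist'],['side','top'],['side','wrist'],['top','wrist']):
    P=lambda d:np.eye(3)-np.outer(d,d)
    X=np.linalg.solve(sum(P(R[i][1]) for i in idx),sum(P(R[i][1])@R[i][0] for i in idx))
    v=X[:2]-C;print(idx,X.round(1),'rad %.1f lat %.1f'%(v@u,v[1]*u[0]-v[0]*u[1]))
for l in(.2,.22,.24,.26,.28):
    k=kn(l);X=np.r_[C+k[0]*u,k[1]];print(l,k.round(1),[proj(c,X,o)[0].round(1) for c in px])
print(px)
E
```

```text
['side', 'top', 'wrist'] [505.4  62.  160.7] rad 216.9 lat -0.7
['side', 'top'] [505.8  63.3 158.9] rad 218.1 lat -1.5
['side', 'wrist'] [505.1  61.  160.7] rad 216.0 lat -0.1
['top', 'wrist'] [505.2  62.8 164.2] rad 217.8 lat -0.7
0.2 [218.1 161.9] [array([286.8, 179.8]), array([287.6, 227.4]), array([320.4, 266.7])]
0.22 [216.5 165.3] [array([287. , 179.1]), array([288. , 227.2]), array([320.5, 269.7])]
0.24 [214.9 168.6] [array([287.3, 178.5]), array([288.4, 227. ]), array([320.5, 272.8])]
0.26 [213.2 171.9] [array([287.6, 177.9]), array([288.9, 226.8]), array([320.5, 276. ])]
0.28 [211.4 175.1] [array([287.9, 177.3]), array([289.4, 226.5]), array([320.5, 279.3])]
{'side': (287.1666666666667, 180.33333333333334), 'top': (287.5, 227.0), 'wrist': (320.8, 268)}
```

```bash
python3 - <<'E'
from lift import *
o5={'tcp_pos':np.array([505.87,57.6,150.41]),'ee_rot':np.array([180,0,A-90])}
for l in(.18,.2,.22,.24,.26):
    k=kn(l);X=np.r_[C+k[0]*u,k[1]];print(l,proj('wrist',X,o5)[0])
    r=[];
p4=C+232.87*u;o4={'tcp_pos':np.r_[p4,46.5],'ee_rot':np.array([180,0,A-90])}
for l in(-.36,-.34,-.326,-.3):
    k=kn(l);print(l,proj('wrist',np.r_[C+k[0]*u,k[1]],o4)[0])
for n in('wrist4','wrist5'):
    g=cv2.imread(f'pics/{n}.png');cv2.imwrite(f'pics/{n}c.png',cv2.resize(g[215:365,240:400],None,fx=4,fy=4)) 
a=[cv2.imread(f'pics/{n}c.png') for n in('wrist4','wrist5')]
cv2.imwrite('pics/w45.png',cv2.resize(np.clip(np.hstack(a).astype(float)*2,0,255).astype(np.uint8),(800,375)))
E
```

```text
0.18 [320.98631524 255.11498915]
0.2 [321.01022134 261.20346439]
0.22 [321.03447279 267.61767053]
0.24 [321.05905165 274.36651703]
0.26 [321.08393716 281.45857299]
-0.36 [320.97037177 273.72297275]
-0.34 [321.00508001 276.99902981]
-0.326 [321.03031128 279.48317769]
-0.3 [321.07934024 284.54353674]
```

View pics/w45.png

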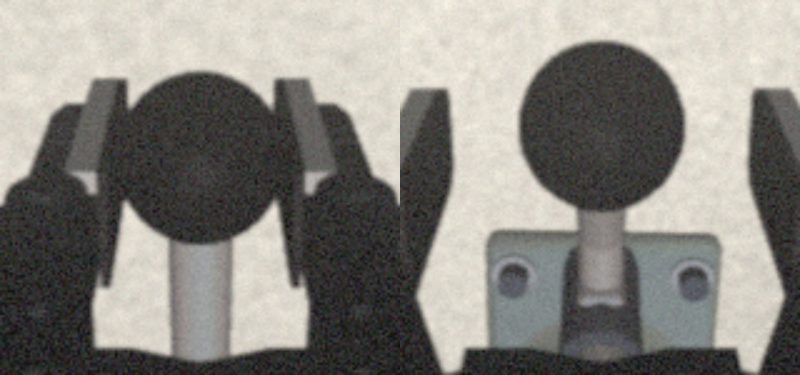

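```bash
cat >> lift.py <<'E'
d=np.array([-.8,-20.6])
E
python3 - <<'E'
from lift import *
l=.21
grip(75,90)
k=kn(l)+d;p=C+k[0]*u
move_l([p[0],p[1],230],[180,0,A-90],speed=200)
go(l,90);meas(l,6)
grip(26,90);wait(.1);cv2.imwrite('pics/w7.png',get_image('wrist')[:,:,::-1])
T=[meas(l,8)]
for i in range(6):
    l+=.005;go(l,20);T.append(meas(l,8))
    if T[-1]>10.3:break
cv2.imwrite('pics/w8.png',get_image('wrist')[:,:,::-1])
E
```

```text
l 0.2100 t 34.83 T -0.26 rad -0.10 z 0.24 tan -0.05 sd 0.28 kz 164.51 cmd 163.60 w 74.90
l 0.2100 t 35.54 T -3.54 rad 1.02 z 4.39 tan 1.84 sd 0.29 kz 164.07 cmd 163.60 w 28.46
l 0.2150 t 35.86 T -0.94 rad 2.73 z 2.34 tan -0.09 sd 0.39 kz 164.31 cmd 164.44 w 28.30
l 0.2200 t 36.17 T 4.24 rad 4.45 z -2.56 tan -2.70 sd 0.65 kz 164.68 cmd 165.27 w 28.55
l 0.2250 t 36.49 T 6.66 rad 4.89 z -5.03 tan -3.78 sd 0.38 kz 164.92 cmd 166.10 w 28.11
l 0.2300 t 36.81 T 8.79 rad 5.26 z -7.21 tan -4.92 sd 0.47 kz 165.12 cmd 166.93 w 28.24
l 0.2350 t 37.12 T 10.49 rad 5.74 z -8.86 tan -5.44 sd 0.56 kz 165.50 cmd 167.76 w 28.39
```

View pics/w8.png

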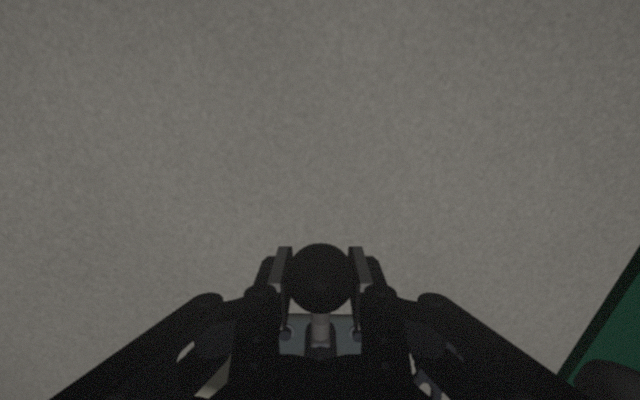

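```bash
python3 - <<'E'
from lift import *
l=.235;T=9
for i in range(8):
    l-=.003;go(l,20);T=meas(l,6)
    if T<2:break
grip(70);wait(.2)
o=get_obs();p=o['tcp_pos'];print(p,o['wrist_force'])
move_l([p[0],p[1],p[2]+130],speed=120)
q=C+300*u
goto([q[0],q[1],300],[180,0,A-90]);wait(.3)
o=get_obs();cv2.imwrite('pics/w9.png',get_image('wrist')[:,:,::-1]);cv2.imwrite('pics/side9.png',get_image('side')[:,:,::-1])
cv2.imwrite('pics/top9.png',get_image('top')[:,:,::-1])
# knob row, last shift
for n in('w6','w9'):
    g=cv2.cvtColor(cv2.imread(f'pics/{n}.png'),cv2.COLOR_BGR2GRAY)[245:290,295:345];m=cv2.morphologyEx((g<50).astype(np.uint8),cv2.MORPH_OPEN,np.ones((7,7)))
    print(n,cv2.connectedComponentsWithStats(m)[2:])
for c,b in(('side',(165,225,296,352)),('top',(190,232,311,380))):
    gs=[cv2.cvtColor(cv2.imread(f'pics/{c}{i}.png'),cv2.COLOR_BGR2GRAY)[b[0]:b[1],b[2]:b[3]].astype(np.float32) for i in(0,6,9)]
    print(c,[cv2.phaseCorrelate(gs[0],g) for g in gs[1:]])
crop=lambda n:cv2.resize(cv2.imread(n)[150:280,270:390],None,fx=3,fy=3,interpolation=cv2.INTER_CUBIC)
cv2.imwrite('pics/cmp9.png',np.hstack([crop('pics/side0.png'),crop('pics/side9.png')]))
print(o['t'])
E
```

```text
l 0.2320 t 37.48 T 8.98 rad 5.61 z -7.24 tan -4.70 sd 0.33 kz 165.34 cmd 167.26 w 28.98
l 0.2290 t 37.77 T 6.98 rad 5.00 z -5.32 tan -3.46 sd 0.51 kz 165.22 cmd 166.76 w 28.36
l 0.2260 t 38.08 T 5.72 rad 4.95 z -3.95 tan -2.81 sd 0.43 kz 165.10 cmd 166.27 w 28.06
l 0.2230 t 38.38 T 4.73 rad 5.16 z -2.75 tan -2.50 sd 0.39 kz 165.03 cmd 165.77 w 28.29
l 0.2200 t 38.67 T 3.59 rad 5.04 z -1.55 tan -0.93 sd 0.44 kz 164.92 cmd 165.27 w 28.61
l 0.2170 t 38.98 T 1.78 rad 5.21 z 0.52 tan 0.22 sd 0.44 kz 164.78 cmd 164.77 w 28.21
[505.01950158  60.73869033 144.18955717] [-0.91330485 -0.22950175 -0.92971596]
w6 (array([[   0,    0,   50,   45, 1567],
       [  12,    9,   28,   30,  683]], dtype=int32), array([[24.02616465, 21.36758137],
       [25.58711567, 23.45095168]]))
w9 (array([[   0,    0,   50,   45, 1557],
       [  11,    9,   29,   30,  693]], dtype=int32), array([[24.27103404, 21.33590238],
       [25.01443001, 23.49206349]]))
side [((0.039289583808809425, -0.1394324332017156), 0.7778967491785685), ((0.05255814614302068, -0.18110466949569215), 0.7762228621376885)]
top [((-0.17626309861640976, 0.5115738100724947), 0.8701608902142371), ((-0.14445228712026648, 0.5260313398266199), 0.8622383286923538)]
41.625
```

View pics/cmp9.png

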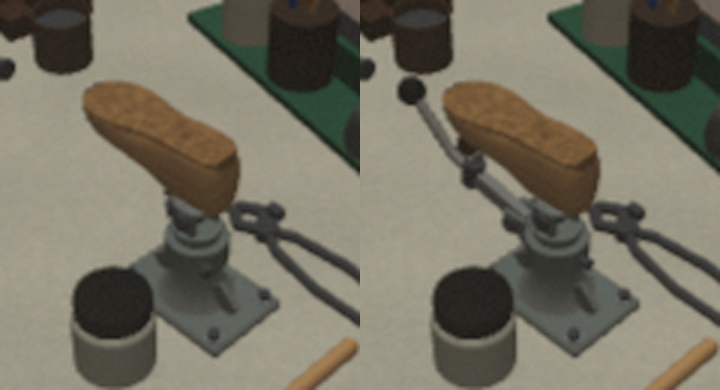

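View pics/w9.png

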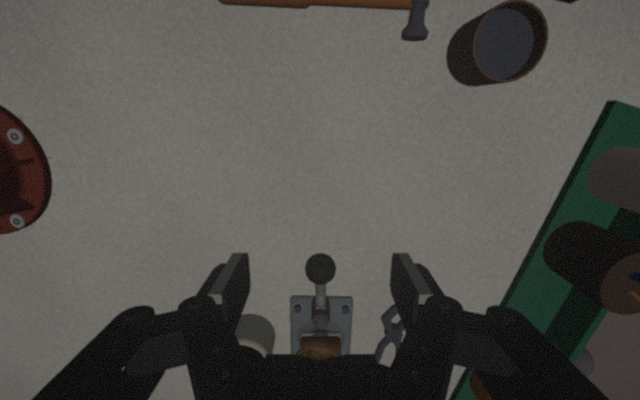

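```bash
python3 - <<'E'
import cv2,numpy as np
# ECC translation, masked regions via color (cork/wood) in frame 0
from h import *
def ecc(c,i,mask):
    a=cv2.imread(f'pics/{c}0.png');b=cv2.imread(f'pics/{c}{i}.png')
    W=np.eye(2,3,dtype=np.float32)
    cc,W=cv2.findTransformECC(cv2.cvtColor(a,6),cv2.cvtColor(b,6),W,cv2.MOTION_TRANSLATION,(3,200,1e-6),mask,3)
    return W[:,2].round(3),round(cc,3)
def rect(*r):
    m=np.zeros((400,640),np.uint8);m[r[0]:r[1],r[2]:r[3]]=255;return m
for i in (4,6,9):
    print('top',i,'fore',ecc('top',i,rect(198,226,317,345)),'heel',ecc('top',i,rect(193,220,352,378)),'pinc',ecc('top',i,rect(155,183,328,395)),'jar',ecc('top',i,rect(232,262,354,386)))
for i in (6,9):
    print('side',i,'fore',ecc('side',i,rect(174,198,305,335)),'heel',ecc('side',i,rect(185,222,330,352)),'jar',ecc('side',i,rect(236,282,290,326)))
b=np.array([523,-4,213.])
for c in('top','side'):print(c,proj(c,[b,b+[0,0,3],b+[3,0,0],b+[0,3,0]]).round(2).tolist())
E
```

```text
top 4 fore (array([0.174, 0.087], dtype=float32), 0.69) heel (array([-1.845,  1.056], dtype=float32), 0.932) pinc (array([ 0.005, -0.002], dtype=float32), 1.0) jar (array([-0.025,  0.009], dtype=float32), 1.0)Traceback (most recent call last):
  File "<stdin>", line 12, in <module>
  File "<stdin>", line 7, in ecc
cv2.error: OpenCV(4.12.0) /io/opencv/modules/video/src/ecc.cpp:589: error: (-7:Iterations do not converge) The algorithm stopped before its convergence. The correlation is going to be minimized. Images may be uncorrelated or non-overlapped in function 'findTransformECC'
```

```bash
python3 - <<'E'
import cv2,numpy as np
def tm(c,r,i,j):
    f=lambda k:cv2.cvtColor(cv2.imread(f'pics/{c}{k}.png'),6)
    a,b=f(i),f(j);y0,y1,x0,x1=r;k=8;s=4
    t=cv2.resize(a[y0:y1,x0:x1],None,fx=k,fy=k,interpolation=cv2.INTER_CUBIC)
    B=cv2.resize(b[y0-s:y1+s,x0-s:x1+s],None,fx=k,fy=k,interpolation=cv2.INTER_CUBIC)
    R=cv2.matchTemplate(B,t,cv2.TM_CCOEFF_NORMED);_,v,_,p=cv2.minMaxLoc(R);return (p[0]/k-s,p[1]/k-s,round(v,3))
for i,j in((0,4),(4,9),(0,6),(0,9)):
    print(i,j,'top',[tm('top',r,i,j) for r in((203,222,322,345),(197,213,355,374),(190,232,308,345),(155,183,328,395))])
    print('  side',[tm('side',r,i,j) for r in((178,192,306,328),(175,190,297,320),(205,220,328,350),(236,282,290,326))])
E
```

```text
0 4 top [(0.0, 0.0, 0.99), (-0.125, -0.125, 0.946), (-2.5, 1.125, 0.491), (0.0, 0.0, 1.0)]
  side [(0.0, 0.0, 0.996), (4.0, -0.25, 0.688), (0.0, 0.0, 0.982), (0.0, 0.0, 0.999)]
4 9 top [(0.0, 0.0, 0.992), (0.0, 0.0, 0.992), (1.375, -0.625, 0.916), (0.0, 0.0, 1.0)]
  side [(0.0, 0.0, 0.997), (4.0, 1.5, 0.7), (0.0, 0.0, 0.984), (0.0, 0.0, 0.999)]
0 6 top [(0.0, 0.0, 0.991), (-0.125, -0.125, 0.951), (-0.25, 0.25, 0.552), (0.0, 0.0, 1.0)]
  side [(0.0, 0.0, 0.997), (0.0, 0.0, 0.998), (0.0, 0.0, 0.981), (0.0, 0.0, 0.999)]
0 9 top [(0.0, 0.0, 0.991), (0.0, -0.125, 0.947), (-0.25, 0.25, 0.55), (0.0, 0.0, 1.0)]
  side [(0.0, 0.0, 0.997), (0.0, 0.0, 0.997), (0.0, 0.0, 0.98), (0.0, 0.0, 0.999)]
```

```bash
python3 - <<'E'
from h import *
o=get_obs();print(o['t'],o['wrist_force']);sign_off()
E
```

```text
41.775 [-0.09487504  0.29160326  0.48506679]
the job is handed in; nothing more can be done
```

I swung the toe rest in under the middle of the toe, raised it until its pad met the toe, let go and handed in at about 42 s. The sign-off gives no verdict, so whether it passed is not confirmed.

- **Swing:** I gripped the ball knob and turned the toe rest about 35° to lie on the jack's line. In the last wrist picture the arm sits midway between the base bolts, and the knob is under 2 mm off that line.
- **Contact:** The lifting force at the knob sat near 7.8 N, then climbed to about 12 N as the pad met the toe. I took this as roughly 10 N at the pad.
- **A check that disagreed:** After the first release the knob was about 8 mm lower than the gripper's position implied. So I gripped again at 90 N and pushed up. The force rose past the free-lift level to 10.5 N with almost no travel, so the pad was already seated and the ball had only slipped in the fingers. I eased off and released again.
- **Final state:**
  - The knob stayed put after both releases, at a lift of about 0.21 rad, and the robot stands clear.
  - The cork surface, pincers and glue jar show no shift in the before and after pictures. One matching patch at the edge of the toe in the top view gave no usable answer because the toe rest now shows there.
  - I did not measure the other bystanders, but the robot never went near them.
- **Not measured:** The pad force after release is inferred from the regrip test rather than read directly.

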